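# Release the control box cover with the panel key

### The arm

A 6-joint arm with a two-finger parallel gripper is mounted at the origin on the work surface. World frame = base frame: x ahead of the robot, y to its left, z up, the work surface at z = 0. Lengths are in m, angles in rad, forces in N, time in s.
With the tool pointing down it reaches from about 0.4 to 0.925 m from the base axis. Payload 3.4 kg.
Tool frame: the origin (TCP) lies midway between the tips of the shut fingers; the grasp point (between the pads) lies 19 mm behind it (ctrl.grasp_offset is the distance from the TCP to the grasp point, in m); z points along the fingers, y is the line along which they close (so a half turn about z gives the same grasp; the last joint's range is limited). The gripper opens to 85 mm and grips with 20 to 120 N. Pads are 22 mm wide; open, the fingers measure 114 mm over their backs; the gripper's body (76 mm by 85 mm) begins 54 mm behind the grasp point. The pads swing forward as they close: fully open they stand 13 mm farther back than shut.
Start: joints at [-1.26, 0.307, 1.506, -0, 1.328, -0.073], TCP at [0.216, -0.533, 0.231] pointing down, gripper open.
Joint ranges: [-3.12, 3.12], [-1.05, 2.28], [0.14, 2.33], [-1.42, 4.57], [0.1, 2.73], [-2.68, 2.68]. Speed limits (rad/s): [2.57, 2.57, 3.14, 3.14, 3.14, 3.14].

### API

Orientations are given as a rotation vector (axis times angle).
In Python, from cell import status, grab_frame, ctrl, search_frame gives the robot as it stands. The module is installed in compiled form; this text tells all that it offers.
- The arm moves only by the tool arm_command, never from a script. Its argument "commands" is a list of rows, each a list of 3 entries, a list of its own where there are three numbers: the shift along the tool's x, y, z in m, then the turn, a rotation vector about the tool's x, y, z in degrees, then the opening, from 0 (shut) to 1 (fully open). A call has 1 to 20 rows; each row shifts and turns the commanded pose from where the row before left it, along the tool's axes as they then stand; what a row does not reach is not made up. A row lasts 1/12 s, in which the tool goes at most 41.7 mm and 7.16 degrees, less where a joint would pass 70% of its speed; a pose out of reach is approached as far as the arm can. A call with a gripper value outside its range is refused whole. The fingers move at their own pace and stop on an object; "squeeze" is the grip in N (left out, the last holds). Time passes only in rows, so rows that do not move let the fingers close. It gives the time, the measured TCP pose, the force, the opening and the grip force at its end, in the units of the state.
- status.state(): the state, without advancing time (a new reading comes with each control period).
- grab_frame(name): name is "side" or "top" or "wrist"; returns a dict with "frame" (384x512x3 uint8, red, green, blue), "z_map" (384x512 float32, m along the optical axis (not along the pixel's ray), 0 where there is no reading), "intrinsics" (3x3 intrinsics, pixels), "R" (3x3) and "t" (3): a world point X has camera coordinates R X + t; the wrist camera has in their place "mount" (4x4, takes a point from camera to tool coordinates, whose origin is the TCP and whose axes are the flange's). Camera axes: x right, y down, z forward; pixel columns grow to the right and rows downward; lengths in m; the calibration is good to about 2 mm. A picture is of the moment at which its call begins: read the wrist's pose just before it.
- ctrl.close_job(): hands the job in; it is judged then, once.
Trained networks look in a picture, given as the dict that the camera call returned (one of the last four; its "shot" number tells which), for a name from the list of things; names that differ only in an ending like _2 or _b are one class to them, and where a whole thing is asked for, a point or a joint stands for the part that bears it (a point fixed in the world has none). Each returns a list of dicts, best first, with "score" (0 to 1); they miss things now and then, are a little off and sometimes report something else, mostly with a low value. They report only what shows in the picture. A call takes as long as a camera call. They do not tell look-alikes from the thing itself.
- search_frame(picture, query): "centre" ([column, row] in pixels, amid what is visible of it).
The state is a dict: "time_s": time; "joint_pos": joint angles; "qd": joint speeds; "joint_torque": joint torques, N m; "position": TCP position; "orientation": TCP orientation; "contact_force": force on the tool from outside, world axes, zero at the start; "wrist_torque": the same for the moment, N m; "gripper_width": finger opening in m; "gripper_force": force on a finger pad.
Only numpy, scipy, OpenCV 4.12 (cv2) and the standard library are available. Lean on these libraries where they do the work, as an engineer would, in place of code of your own. Each camera call takes 0.05 s, during which the arm holds its last target. There are 200 camera calls.

### The job

Take the square panel key out of its wooden stand, push its square end fully home in the recessed square lock in the cover of the grey control box, and then turn it anticlockwise (seen from above) as far as it goes, to release the cover. Leave the key standing in the lock, let go of it, and leave the screwdriver, the roll of tape and the jar where they are.

Things in the scene. Friction and masses are not known exactly. Their poses are not given: they have to be found in the camera images.
- key_mid (a point): T-shaped panel key, 100 mm tall, about 120 g, upright in the stand, tip 15 mm above the bench. Point on its axis half-way up, z up: tip 50 mm below, middle of the black cross handle 43 mm above. Handle: bar 80 mm long along key y, 12 mm thick along x (grip it across x), 14 mm high. Steel shank below it: 12 mm square, sides along key x and y, last 3 mm tapering to 9 mm.
- stand_hole (a point): fixed wooden stand, 100 (x) by 70 (y) by 45 mm high; point at the centre of its top, the mouth of the 15 mm square hole, 30 mm deep, in which the key stands (handle along the stand's y, give or take 0.06 rad). Four 8 mm holes beside it are empty.
- lock_mouth (a point): mouth of the lock's square socket, on the lock axis at the top of the steel lock body (26 mm square), 94 mm above the bench, 6 mm deep in a 40 mm round opening in the box cover. Socket 14.2 mm square, sides along this point's x and y (they turn with the lock), 24 mm deep; its mouth is bevelled from 21 mm over the top 3.5 mm. Key fully home: key_mid 26 mm above. It fits at any quarter turn.
- lock (a joint): angle of the lock, rad, growing anticlockwise seen from above: 0 at the locked stop (pointer at one dot), 1.2 at the released stop (pointer at two dots). Starts between 0 and 0.25. Friction 0.12 N m, no spring: it stays where it is left. With its play the key turns up to 0.19 rad from square in the socket before it drives the lock.
- box: grey control box, fixed to the bench, lying on its back: 180 (x) by 220 (y) by 100 mm high; origin at the centre of its underside. The lock axis is at x -10 mm, y -45 mm in its frame.
- screwdriver: bystander: loose screwdriver lying on the bench, origin under its middle
- tape: bystander: loose roll of white tape lying flat, 60 mm outside, 18 mm high, origin at its underside
- jar: bystander: loose closed jar, 48 mm diameter, 55 mm high, origin at its underside
Things that resemble listed ones, but are neither listed nor needed, are in the scene too. Leave any blue or pink look-alike of the part that bears key_mid alone.

How it is judged:
By the outcome, as a careful person would: the job done as asked, in the order asked, and still so for the second after the job is handed in, with the robot touching nothing.
It also fails if it takes over 45 s, if anything falls off the work surface, if the arm or the gripper's body presses on something with over 40 N, if the wrist force passes 120 N, or if a joint passes its speed limit or range.

## Working session

There is one attempt and no reset: what is moved stays moved. The work goes in short steps, Python scripts to look and compute and a tool call to move; the robot and the scene stay as the last step left them, time stands still between calls to the robot, and variables do not carry over. Pictures are saved under pics/ and viewed, at most 10 in all, crops included, and the job is handed in when it is done.

Besides the shell and the picture viewer there is one more tool, called after "Emit:" by a JSON object that holds its "method" and its "body", one argument or row to a line. arm_command: Moves the arm, as the interface text tells. Its arguments: {"type":"object","properties":{"commands":{"type":"array","items":{"type":"array"}},"squeeze":{"type":"number"}},"required":["commands"]}

```bash
mkdir -p pics; cat > h.py <<'E'
import numpy as np, cv2
from scipy.spatial.transform import Rotation as Ro
from cell import status, grab_frame, ctrl, search_frame
def cam(f,s=None):
    if 'R' in f: return np.array(f['R']),np.array(f['t'])
    M=np.eye(4);M[:3,:3]=Ro.from_rotvec(s['orientation']).as_matrix();M[:3,3]=s['position']
    W=np.linalg.inv(M@np.array(f['mount'])); return W[:3,:3],W[:3,3]
def cloud(f,s=None):
    R,t=cam(f,s);K=np.array(f['intrinsics']);z=f['z_map'];v,u=np.mgrid[:384,:512]
    P=np.stack([(u-K[0,2])/K[0,0]*z,(v-K[1,2])/K[1,1]*z,z],-1)
    W=(P-t)@R; W[z==0]=np.nan; return W
def onz(f,uv,z,s=None):
    R,t=cam(f,s);K=np.array(f['intrinsics']);d=R.T@np.linalg.inv(K)@[uv[0],uv[1],1];c=-R.T@t
    return c+d*(z-c[2])/d[2]
def save(f,n): cv2.imwrite('pics/'+n,f['frame'][:,:,::-1])
E
python3 - <<'E'
from h import *
np.set_printoptions(precision=3,suppress=True)
ims=[]
for c in ['top','side']:
    f=grab_frame(c);save(f,c+'0.png');W=cloud(f);np.save(c+'W.npy',W)
    for q in ['key_mid','stand_hole','lock_mouth','lock','box','screwdriver','tape','jar']:
        for r in search_frame(f,q)[:3]:
            u,v=np.round(r['centre']).astype(int);print(c,q,round(r['score'],2),u,v,W[v,u])
E
```

```text
top key_mid 0.59 367 212 [ 0.59  -0.347  0.052]
top key_mid 0.53 315 216 [ 0.574 -0.208  0.113]
top key_mid 0.49 349 280 [ 0.427 -0.288  0.101]
top stand_hole 0.76 313 220 [ 0.57  -0.213  0.05 ]
top lock_mouth 0.42 179 223 [0.558 0.11  0.086]
top lock 0.53 180 217 [0.571 0.107 0.095]
top box 0.91 159 224 [0.554 0.155 0.099]
top screwdriver 0.66 312 135 [ 0.79  -0.216  0.028]
top tape 0.82 250 272 [ 0.441 -0.059 -0.001]
top jar 0.76 225 155 [0.729 0.005 0.058]
side key_mid 0.85 347 134 [ 0.591 -0.346  0.074]
side key_mid 0.77 322 160 [ 0.57  -0.211  0.1  ]
side key_mid 0.58 389 184 [ 0.429 -0.264  0.089]
side lock_mouth 0.77 219 257 [0.564 0.1   0.086]
side lock 0.78 218 260 [0.568 0.102 0.071]
side screwdriver 0.61 252 136 [ 0.79  -0.212  0.027]
side tape 0.62 314 278 [ 0.425 -0.017  0.019]
side jar 0.93 196 198 [0.721 0.031 0.053]
```

View pics/top0.png

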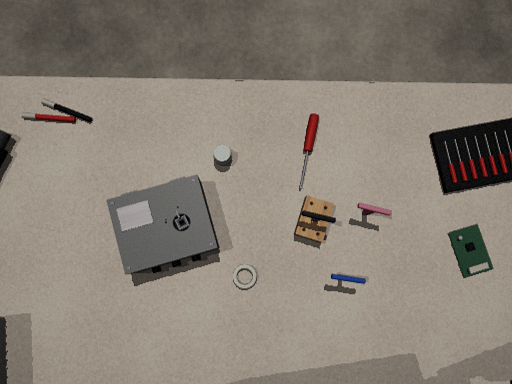

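View pics/side0.png

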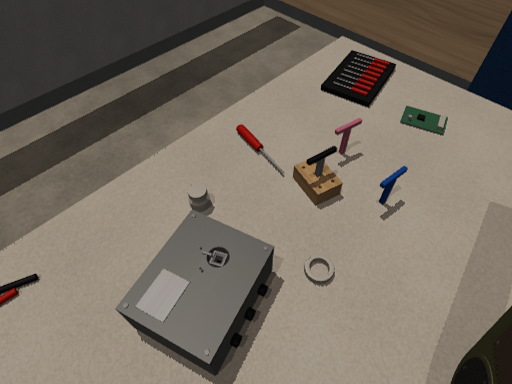

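The top view shows the black-handled key at (318,217) in the stand. The pink one is at (374,209) and the blue one at (348,279). The lock is in the box at (181,222), and the jar, tape and screwdriver are clear of the path.

```bash
python3 - <<'E'
from h import *
np.set_printoptions(precision=4,suppress=True)
s=status.state();print(s['position'],s['orientation'],s['time_s'])
print(Ro.from_rotvec(s['orientation']).as_matrix())
for c in ['top','side']:
    W=np.load(c+'W.npy')
    def sel(x0,x1,y0,y1,z0,z1):
        m=(W[...,0]>x0)&(W[...,0]<x1)&(W[...,1]>y0)&(W[...,1]<y1)&(W[...,2]>z0)&(W[...,2]<z1);return W[m]
    def rep(n,P):
        if len(P)<5: print(n,len(P));return
        r=cv2.minAreaRect((P[:,:2]*1000).astype(np.float32));p=P[:,:2]-P[:,:2].mean(0);_,_,V=np.linalg.svd(p)
        print(c,n,len(P),r,P[:,2].min(),np.median(P[:,2]),P[:,2].max(),np.degrees(np.arctan2(V[0,1],V[0,0])))
    rep('key',sel(.52,.63,-.28,-.15,.095,.13))
    rep('stand',sel(.50,.65,-.28,-.15,.038,.052))
    rep('box',sel(.42,.70,.0,.32,.093,.107))
    rep('lockhole',sel(.53,.61,.06,.15,.06,.0925))
E
```

```text
[ 0.2158 -0.533   0.2313] [3.0836 0.6007 0.    ] 0.9
[[ 0.9269  0.3754  0.    ]
 [ 0.3754 -0.9269 -0.    ]
 [ 0.      0.     -1.    ]]
top key 191 ((574.5935668945312, -216.69822692871094), (79.84864807128906, 12.332579612731934), 76.60743713378906) 0.0995287560659709 0.11463174811360238 0.11971935351992496 76.72795464639556
top stand 954 ((575.712646484375, -217.06051635742188), (70.63091278076172, 100.89347076416016), 72.69343566894531) 0.03806508576574062 0.045276335866083685 0.05174138908313115 163.24134459096888
top box 7131 ((556.949462890625, 149.48904418945312), (180.82460021972656, 220.219482421875), 16.573026657104492) 0.09306754754335061 0.1000497917613036 0.10697357356880419 107.1220975077973
top lockhole 157 ((560.9288330078125, 105.82429504394531), (36.34916687011719, 36.38795471191406), 20.24273109436035) 0.0648255838294882 0.07637186177877185 0.09241469743193882 134.25192722471473
side key 239 ((574.2650756835938, -213.95358276367188), (81.67906188964844, 13.237710952758789), 77.09821319580078) 0.09573155879739097 0.11384009963099077 0.11726953259999208 76.8472242875084
side stand 880 ((575.4567260742188, -214.3936004638672), (71.96589660644531, 102.09178161621094), 73.01520538330078) 0.038039590660227635 0.04516366846433334 0.051235853146911 -176.04007465135675
side box 12841 ((556.5071411132812, 151.70921325683594), (181.33914184570312, 220.22952270507812), 16.624032974243164) 0.09300761464863938 0.10068592302846385 0.1057595274760118 107.58870628056148
side lockhole 180 ((564.3311767578125, 104.14266967773438), (33.9173583984375, 34.608489990234375), 27.189176559448242) 0.07021320435474865 0.08645237124385192 0.09236547238558244 79.80169651377452
```

Emit:
{"method": "arm_command", "body": {
  "commands": [
    [[0.0282,-0.01,0],[0,0,0],1],
    [[0.0282,-0.01,0],[0,0,0],1],
    [[0.0282,-0.01,0],[0,0,0],1],
    [[0.0282,-0.01,0],[0,0,0],1],
    [[0.0282,-0.01,0],[0,0,0],1],
    [[0.0282,-0.01,0],[0,0,0],1],
    [[0.0282,-0.01,0],[0,0,0],1],
    [[0.0282,-0.01,0],[0,0,0],1],
    [[0.0282,-0.01,0],[0,0,0],1],
    [[0.0282,-0.01,0],[0,0,0],1],
    [[0.0282,-0.01,0],[0,0,0],1],
    [[0.0282,-0.01,0],[0,0,0],1],
    [[0.0282,-0.01,0],[0,0,0],1],
    [[0.0282,-0.01,0],[0,0,0],1],
    [[0.0282,-0.01,0],[0,0,0],1],
    [[0.0282,-0.01,0],[0,0,0],1]
  ]
}}

```text
time_s: 2.23
position: [0.575, -0.2142, 0.2314]
orientation: [3.083, 0.601, 0.0]
contact_force: [0.2, -0.7, -0.4]
gripper_width: 0.0855
gripper_force: 0.0
```

Emit:
{"method": "arm_command", "body": {
  "commands": [
    [[0,0,0],[0,0,-6.85],1],
    [[0,0,0],[0,0,-6.85],1],
    [[0,0,0],[0,0,-6.85],1],
    [[0,0,0],[0,0,-6.85],1],
    [[0,0,0],[0,0,-6.85],1],
    [[0,0,0],[0,0,-6.85],1],
    [[0,0,0],[0,0,-6.85],1],
    [[0,0,0],[0,0,-6.85],1],
    [[0,0,0],[0,0,0],1],
    [[0,0,0],[0,0,0],1]
  ]
}}

```text
time_s: 3.07
position: [0.574, -0.2153, 0.2313]
orientation: [-2.464, -1.948, 0.0]
contact_force: [0.5, 0.5, -0.0]
gripper_width: 0.0854
gripper_force: 0.0
```

```bash
cat > look.py <<'E'
from h import *
import sys
np.set_printoptions(precision=4,suppress=True)
def look(name,zlo,zhi,ctr,rad=.07):
    s=status.state();R=Ro.from_rotvec(s['orientation']).as_matrix()
    print('pos',np.array(s['position']),'yaw_x',np.degrees(np.arctan2(R[1,0],R[0,0])),'tz',R[:,2],'t',s['time_s'],'w',s['gripper_width'],'F',np.array(s['contact_force']))
    f=grab_frame('wrist');save(f,name);W=cloud(f,s);np.save('w.npy',W)
    m=(W[...,2]>zlo)&(W[...,2]<zhi)&(np.hypot(W[...,0]-ctr[0],W[...,1]-ctr[1])<rad);P=W[m]
    if len(P)>20:
        r=cv2.minAreaRect((P[:,:2]*1000).astype(np.float32));p=P[:,:2]-P[:,:2].mean(0);_,_,V=np.linalg.svd(p,full_matrices=False)
        print(len(P),r,np.median(P[:,2]),'dir',np.degrees(np.arctan2(V[0,1],V[0,0])))
    return f,s,W
E
python3 - <<'E'
from look import *
look('k1.png',.1,.125,(.5745,-.2155))
E
```

```text
pos [ 0.574  -0.2153  0.2313] yaw_x 76.65954374970701 tz [-0.0001  0.     -1.    ] t 3.0667 w 0.08538769129362261 F [ 0.5148  0.5393 -0.0078]
1431 ((574.8084106445312, -213.63540649414062), (79.62454986572266, 11.658977508544922), 76.89169311523438) 0.11443114639400806 dir -103.15977335625415
```

View pics/k1.png

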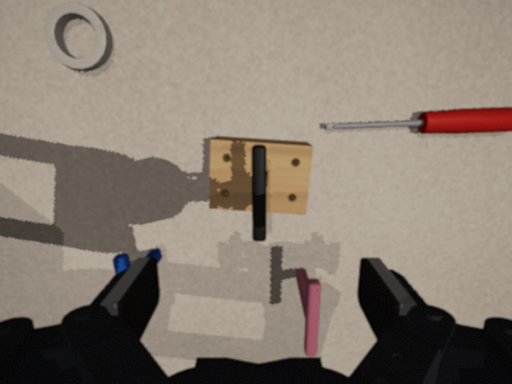

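The wrist view confirms the black handle at (259,192), in the middle between the fingers and aligned, with nothing below them. I'll grasp it.

Emit:
{"method": "arm_command", "body": {
  "commands": [
    [[0.0015,0.0004,0.018],[0,0,0],1],
    [[0,0,0.018],[0,0,0],1],
    [[0,0,0.018],[0,0,0],1],
    [[0,0,0.018],[0,0,0],1],
    [[0,0,0.018],[0,0,0],1],
    [[0,0,0.018],[0,0,0],1],
    [[0,0,0.018],[0,0,0],1],
    [[0,0,0.016],[0,0,0],1],
    [[0,0,0],[0,0,0],1],
    [[0,0,0],[0,0,0],0],
    [[0,0,0],[0,0,0],0],
    [[0,0,0],[0,0,0],0],
    [[0,0,0],[0,0,0],0],
    [[0,0,0],[0,0,0],0],
    [[0,0,0],[0,0,0],0],
    [[0,0,0],[0,0,0],0],
    [[0,0,0],[0,0,0],0],
    [[0,0,0],[0,0,0],0],
    [[0,0,0],[0,0,0],0],
    [[0,0,0],[0,0,0],0]
  ],
  "squeeze": 70
}}

```text
time_s: 4.78
position: [0.5751, -0.2141, 0.0903]
orientation: [2.46, 1.952, 0.001]
contact_force: [-0.5, 1.0, 6.4]
gripper_width: 0.0108
gripper_force: 68.9
```

Emit:
{"method": "arm_command", "body": {
  "commands": [
    [[0,0,-0.01],[0,0,0],0],
    [[0,0,-0.01],[0,0,0],0],
    [[0,0,-0.01],[0,0,0],0],
    [[0,0,-0.01],[0,0,0],0],
    [[0,0,-0.02],[0,0,0],0],
    [[0,0,-0.02],[0,0,0],0],
    [[0,0,-0.02],[0,0,0],0],
    [[0,0,-0.02],[0,0,0],0],
    [[0,0,-0.02],[0,0,0],0],
    [[0,0,0],[0,0,0],0],
    [[0,0,0],[0,0,0],0]
  ]
}}

```text
time_s: 5.7
position: [0.5753, -0.2142, 0.231]
orientation: [2.459, 1.951, 0.002]
contact_force: [-0.9, -0.3, -1.5]
gripper_width: 0.0105
gripper_force: 68.8
```

```bash
python3 - <<'E'
from look import *
f,s,W=look('k2.png',.1,.3,(.5745,-.2155),.06)
f=grab_frame('side');W=cloud(f);save(f,'s2.png')
m=(np.hypot(W[...,0]-.575,W[...,1]+.214)<.05)&(W[...,2]>.06)
P=W[m]
for z in np.arange(.1,.26,.01):
    q=P[(P[:,2]>z)&(P[:,2]<z+.01)]
    if len(q)>3: print(round(z,2),len(q),q.mean(0),np.ptp(q,axis=0))
v,u=np.where(m);cv2.imwrite('pics/s2c.png',cv2.resize(f['frame'][60:260,220:420,::-1],(600,600)))
E
```

```text
pos [ 0.5753 -0.2142  0.231 ] yaw_x 76.84917925910484 tz [ 0.0031 -0.0014 -1.    ] t 5.7 w 0.010533376998815371 F [-0.9125 -0.3215 -1.5147]
23335 ((577.9724731445312, -208.96556091308594), (87.3958740234375, 71.37966918945312), 22.501667022705078) 0.2835490384529029 dir 166.74802083325278
0.15 10 [ 0.5726 -0.2119  0.1573] [0.0116 0.0125 0.0053]
0.16 31 [ 0.5723 -0.2104  0.1652] [0.0138 0.0114 0.0098]
0.17 29 [ 0.5723 -0.2109  0.175 ] [0.015  0.0121 0.0093]
0.18 32 [ 0.5721 -0.2107  0.1849] [0.0145 0.0118 0.0099]
0.19 33 [ 0.5721 -0.2105  0.1951] [0.0135 0.0114 0.0098]
0.2 36 [ 0.5724 -0.2107  0.2052] [0.0147 0.0113 0.0097]
0.21 32 [ 0.5727 -0.2107  0.215 ] [0.0152 0.0125 0.0095]
0.22 25 [ 0.5735 -0.2096  0.2239] [0.0169 0.012  0.0094]
0.23 30 [ 0.5647 -0.205   0.2364] [0.0217 0.015  0.009 ]
0.24 98 [ 0.5704 -0.1955  0.2456] [0.0401 0.0432 0.0099]
0.25 178 [ 0.5737 -0.1983  0.2544] [0.0386 0.0444 0.01  ]
```

View pics/s2c.png

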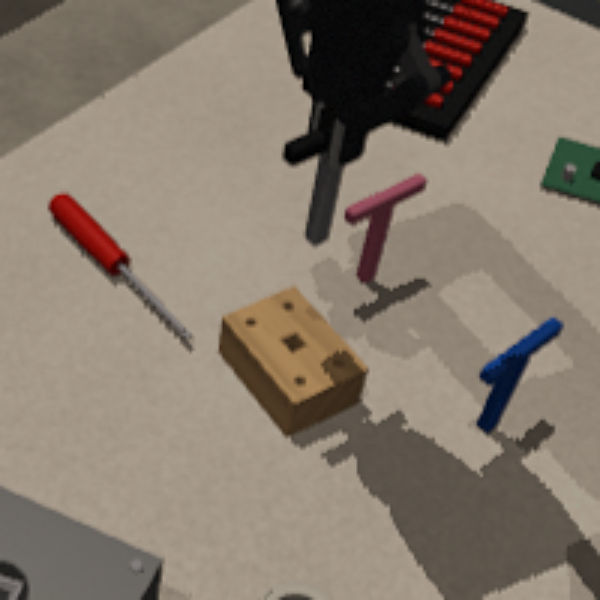

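The key hangs upright in the grip, with its tip at about z 0.155. Next I'll carry it near the lock, turn it roughly to the socket, and look.

Emit:
{"method": "arm_command", "body": {
  "commands": [
    [[0.0202,-0.0033,0],[0,0,0],0],
    [[0.0202,-0.0033,0],[0,0,0],0],
    [[0.0202,-0.0033,0],[0,0,0],0],
    [[0.0202,-0.0033,0],[0,0,0],0],
    [[0.0202,-0.0033,0],[0,0,0],0],
    [[0.0202,-0.0033,0],[0,0,0],0],
    [[0.0202,-0.0033,0],[0,0,0],0],
    [[0.0202,-0.0033,0],[0,0,0],0],
    [[0.0202,-0.0033,0],[0,0,0],0],
    [[0.0202,-0.0033,0],[0,0,0],0],
    [[0.0202,-0.0033,0],[0,0,0],0],
    [[0.0202,-0.0033,0],[0,0,0],0],
    [[0,0,0],[0,0,-6],0],
    [[0,0,0],[0,0,-6],0],
    [[0,0,0],[0,0,-6],0],
    [[0,0,0],[0,0,-6],0],
    [[0,0,0],[0,0,-6],0],
    [[0,0,0],[0,0,-6],0],
    [[0,0,0],[0,0,0],0],
    [[0,0,0],[0,0,0],0]
  ]
}}

```text
time_s: 7.47
position: [0.5903, 0.0312, 0.2276]
orientation: [-1.74, -2.613, 0.003]
contact_force: [-0.5, 0.2, -0.2]
gripper_width: 0.0107
gripper_force: 68.7
```

```bash
python3 - <<'E'
from look import *
f,s,W=look('l1.png',.04,.0965,(.560,.105),.03)
r=search_frame(f,'lock_mouth');print(r[:2])
for q in r[:1]: print(onz(f,q['centre'],.094,s))
# rectified top view at z=.094, 4 px/mm, up=+y, right=+x
R,t=cam(f,s);K=np.array(f['intrinsics'])
n=600;sc=.00012
H=lambda z:K@np.column_stack([R@[sc,0,0],R@[0,-sc,0],R@[.560-n/2*sc,.105+n/2*sc,z]+t])
im=cv2.warpPerspective(f['frame'],H(.094),(n,n),flags=cv2.INTER_LINEAR|cv2.WARP_INVERSE_MAP)
cv2.imwrite('pics/l1r.png',cv2.convertScaleAbs(im[:,:,::-1],alpha=1.5))
E
```

```text
pos [0.5903 0.0312 0.2276] yaw_x 112.68078764950936 tz [-0.0033  0.0001 -1.    ] t 7.4667 w 0.010711517989173183 F [-0.5011  0.1694 -0.1914]
2112 ((559.658935546875, 106.568115234375), (39.73765563964844, 39.78377914428711), 68.8499755859375) 0.08150418046677058 dir -61.399880973716925
[{'centre': [264.2, 92.8], 'score': 0.69}]
[0.5634 0.1072 0.094 ]
```

View pics/l1r.png

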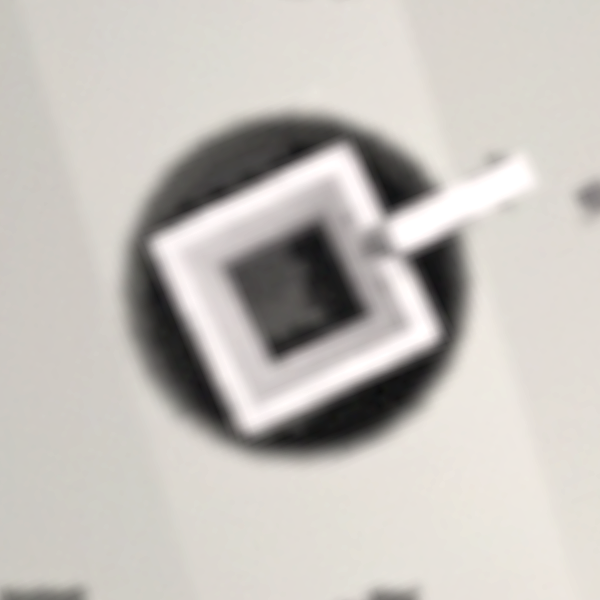

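View pics/l1.png

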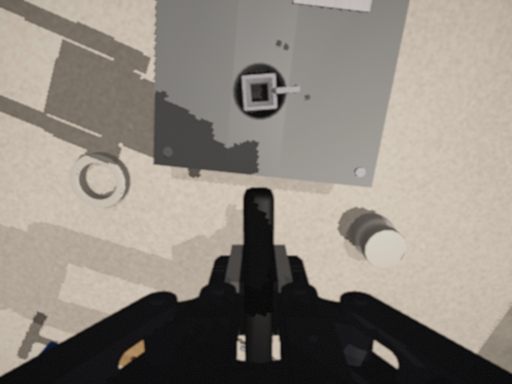

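The rectified view shows the lock body's corners at (348,142), (150,242), (245,437) and (443,335). That puts the centre at (0.5596, 0.1064), turned 27°. The wrist view agrees, with the lock at (261,92).

Emit:
{"method": "arm_command", "body": {
  "commands": [
    [[0.0162,0.0002,0],[0,0,0],0],
    [[0.0162,0.0002,0],[0,0,0],0],
    [[0.0162,0.0001,0],[0,0,0],0],
    [[0.0162,0.0001,0],[0,0,0],0],
    [[0.0162,0.0001,0],[0,0,0],0],
    [[0,0,0],[0,0,-4.3],0],
    [[0,0,0],[0,0,0],0],
    [[0,0,0.012],[0,0,0],0],
    [[0,0,0.012],[0,0,0],0],
    [[0,0,0.012],[0,0,0],0],
    [[0,0,0.01],[0,0,0],0],
    [[0,0,0],[0,0,0],0],
    [[0,0,0],[0,0,0],0]
  ]
}}

```text
time_s: 8.65
position: [0.5602, 0.1057, 0.1827]
orientation: [-1.64, -2.678, 0.002]
contact_force: [-0.1, 0.1, -0.5]
gripper_width: 0.0108
gripper_force: 68.7
```

```bash
python3 - <<'E'
from look import *
look('l2.png',.04,.0965,(.560,.105),.03)
f=grab_frame('side');save(f,'s3.png');cv2.imwrite('pics/s3c.png',cv2.resize(f['frame'][180:320,150:290,::-1],(600,600)))
E
```

```text
pos [0.5602 0.1057 0.1827] yaw_x 117.05232653445753 tz [-0.0016 -0.0003 -1.    ] t 8.65 w 0.010763189039880544 F [-0.0623  0.0555 -0.5006]
819 ((560.18701171875, 105.41191101074219), (39.98800277709961, 29.8381404876709), 28.574033737182617) 0.08313223548354036 dir 32.261921060519164
```

View pics/s3c.png

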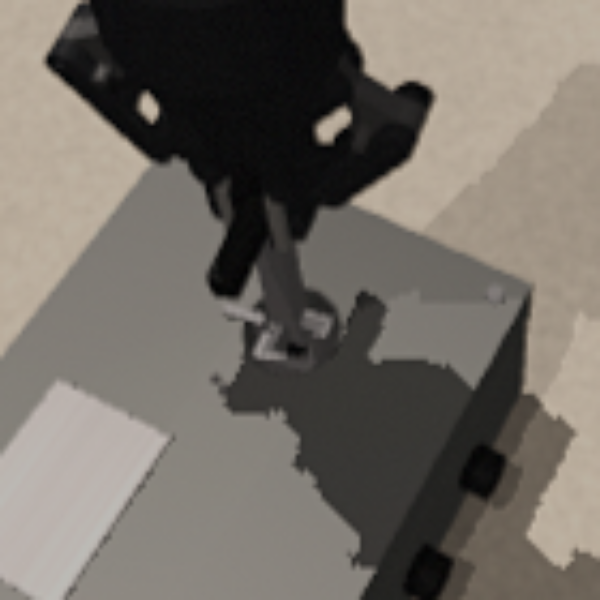

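The tip is over the socket, at about (285,335) in the crop, and nothing blocks it. I'll lower it gently.

Emit:
{"method": "arm_command", "body": {
  "commands": [
    [[0,0,0.005],[0,0,0],0],
    [[0,0,0.005],[0,0,0],0],
    [[0,0,0.004],[0,0,0],0],
    [[0,0,0.004],[0,0,0],0],
    [[0,0,0.004],[0,0,0],0],
    [[0,0,0],[0,0,0],0],
    [[0,0,0],[0,0,0],0]
  ]
}}

```text
time_s: 9.33
position: [0.5602, 0.106, 0.1609]
orientation: [-1.638, -2.68, 0.001]
contact_force: [-0.1, -0.4, -1.6]
gripper_width: 0.0108
gripper_force: 68.7
```

Emit:
{"method": "arm_command", "body": {
  "commands": [
    [[0,0,0.003],[0,0,0],0],
    [[0,0,0.003],[0,0,0],0],
    [[0,0,0.003],[0,0,0],0],
    [[0,0,0.003],[0,0,0],0],
    [[0,0,0.002],[0,0,0],0],
    [[0,0,0],[0,0,0],0],
    [[0,0,0],[0,0,0],0]
  ]
}}

```text
time_s: 9.92
position: [0.5604, 0.106, 0.1471]
orientation: [-1.638, -2.68, 0.0]
contact_force: [0.0, 0.7, -1.4]
gripper_width: 0.0107
gripper_force: 68.7
```

Emit:
{"method": "arm_command", "body": {
  "commands": [
    [[0,0,0.001],[0,0,0],0],
    [[0,0,0.001],[0,0,0],0],
    [[0,0,0.001],[0,0,0],0],
    [[0,0,0.001],[0,0,0],0],
    [[0,0,0],[0,0,0],0],
    [[0,0,0],[0,0,0],0]
  ]
}}

```text
time_s: 10.42
position: [0.561, 0.1061, 0.1452]
orientation: [1.637, 2.679, 0.002]
contact_force: [-2.5, -0.4, 8.6]
gripper_width: 0.0107
gripper_force: 70.2
```

It bottomed at TCP z 0.145, which is the predicted fully-home height. Now I'll turn it anticlockwise, which is negative about the tool z.

Emit:
{"method": "arm_command", "body": {
  "commands": [
    [[0,0,0],[0,0,-5],0],
    [[0,0,0],[0,0,-5],0],
    [[0,0,0],[0,0,-5],0],
    [[0,0,0],[0,0,-5],0],
    [[0,0,0],[0,0,-5],0],
    [[0,0,0],[0,0,-5],0],
    [[0,0,0],[0,0,-5],0],
    [[0,0,0],[0,0,-5],0],
    [[0,0,0],[0,0,-5],0],
    [[0,0,0],[0,0,-5],0],
    [[0,0,0],[0,0,-5],0],
    [[0,0,0],[0,0,-5],0],
    [[0,0,0],[0,0,0],0],
    [[0,0,0],[0,0,0],0]
  ]
}}

```text
time_s: 11.58
position: [0.5598, 0.1062, 0.1452]
orientation: [-0.078, -3.14, -0.001]
contact_force: [-4.7, -0.2, 10.8]
gripper_width: 0.0108
gripper_force: 70.5
```

```bash
cat >st.py <<'E'
from h import *
s=status.state();R=Ro.from_rotvec(s['orientation']).as_matrix()
print(np.round(s['position'],4),'yaw',np.degrees(np.arctan2(R[1,0],R[0,0])),'F',np.round(s['contact_force'],1),'T',np.round(s['wrist_torque'],2),'q',np.round(s['joint_pos'],2),s['time_s'])
E
python3 st.py
```

```text
[0.5598 0.1062 0.1452] yaw 177.15071983590389 F [-4.7 -0.2 10.8] T [-0.05  1.07 -0.1 ] q [ 0.11  0.38  1.63  0.    1.13 -1.41] 11.5833
```

Emit:
{"method": "arm_command", "body": {
  "commands": [
    [[0,0,0],[0,0,-2],0],
    [[0,0,0],[0,0,-2],0],
    [[0,0,0],[0,0,-2],0],
    [[0,0,0],[0,0,-2],0],
    [[0,0,0],[0,0,0],0],
    [[0,0,0],[0,0,0],0]
  ]
}}

```text
time_s: 12.08
position: [0.5598, 0.1062, 0.1452]
orientation: [0.141, -3.138, -0.001]
contact_force: [-5.1, -0.2, 10.2]
gripper_width: 0.0108
gripper_force: 70.5
```

```bash
python3 st.py
```

```text
[0.5598 0.1062 0.1452] yaw -174.86305676895415 F [-5.1 -0.2 10.2] T [-0.04  1.04 -0.11] q [ 0.11  0.38  1.63  0.    1.13 -1.55] 12.0833
```

Emit:
{"method": "arm_command", "body": {
  "commands": [
    [[0,0,0],[0,0,-2],0],
    [[0,0,0],[0,0,-2],0],
    [[0,0,0],[0,0,-1],0],
    [[0,0,0],[0,0,0],0],
    [[0,0,0],[0,0,0],0]
  ]
}}

```text
time_s: 12.5
position: [0.5598, 0.1062, 0.1452]
orientation: [0.277, -3.129, -0.001]
contact_force: [-4.6, -0.1, 10.9]
gripper_width: 0.0109
gripper_force: 70.5
```

```bash
python3 st.py
```

```text
[0.5598 0.1062 0.1452] yaw -169.8717379362076 F [-4.6 -0.1 10.9] T [-0.09  1.06 -0.1 ] q [ 0.11  0.38  1.63  0.    1.13 -1.63] 12.5
```

Emit:
{"method": "arm_command", "body": {
  "commands": [
    [[0,0,0],[0,0,-2],0],
    [[0,0,0],[0,0,-2],0],
    [[0,0,0],[0,0,0],0],
    [[0,0,0],[0,0,0],0]
  ]
}}

```text
time_s: 12.83
position: [0.5598, 0.1061, 0.1452]
orientation: [0.386, -3.118, -0.001]
contact_force: [-4.5, -0.3, 10.5]
gripper_width: 0.0103
gripper_force: 70.5
```

```bash
python3 st.py
```

```text
[0.5598 0.1061 0.1452] yaw -165.88996556541744 F [-4.5 -0.3 10.5] T [-0.05  1.08 -0.2 ] q [ 0.11  0.38  1.63  0.    1.13 -1.7 ] 12.8333
```

Torque is starting to rise, so the stop is near.

Emit:
{"method": "arm_command", "body": {
  "commands": [
    [[0,0,0],[0,0,-2],0],
    [[0,0,0],[0,0,-2],0],
    [[0,0,0],[0,0,0],0],
    [[0,0,0],[0,0,0],0]
  ]
}}

```text
time_s: 13.17
position: [0.5598, 0.1061, 0.1452]
orientation: [0.494, -3.102, -0.001]
contact_force: [-3.4, -0.7, 11.4]
gripper_width: 0.0104
gripper_force: 70.6
```

```bash
python3 st.py
```

```text
[0.5598 0.1061 0.1452] yaw -161.9212767169444 F [-3.4 -0.7 11.4] T [-0.02  1.07 -0.48] q [ 0.11  0.38  1.63  0.    1.13 -1.77] 13.1667
```

Emit:
{"method": "arm_command", "body": {
  "commands": [
    [[0,0,0],[0,0,-2],0],
    [[0,0,0],[0,0,0],0],
    [[0,0,0],[0,0,2],0],
    [[0,0,0],[0,0,2],0],
    [[0,0,0],[0,0,0],0],
    [[0,0,0],[0,0,0],0.5],
    [[0,0,0],[0,0,0],0.5],
    [[0,0,0],[0,0,0],0.5],
    [[0,0,0],[0,0,0],0.5],
    [[0,0,0],[0,0,0],0.5],
    [[0,0,0],[0,0,0],0.5]
  ]
}}

```text
time_s: 14.08
position: [0.5605, 0.106, 0.1431]
orientation: [0.441, -3.11, 0.0]
contact_force: [-0.3, -0.3, -0.5]
gripper_width: 0.0429
gripper_force: 0.0
```

Emit:
{"method": "arm_command", "body": {
  "commands": [
    [[0,0,-0.01],[0,0,0],0.5],
    [[0,0,-0.02],[0,0,0],0.5],
    [[0,0,-0.03],[0,0,0],0.5],
    [[0,0,-0.03],[0,0,0],0.5],
    [[0,0,-0.03],[0,0,0],0.5],
    [[-0.03,0,0],[0,0,0],0.5],
    [[-0.03,0,0],[0,0,0],0.5],
    [[-0.03,0,0],[0,0,0],0.5],
    [[0,0,0],[0,0,0],0.5],
    [[0,0,0],[0,0,0],0.5]
  ]
}}

```text
time_s: 14.92
position: [0.6479, 0.1314, 0.2631]
orientation: [0.442, -3.11, 0.0]
contact_force: [0.2, 0.6, 0.0]
gripper_width: 0.0428
gripper_force: 0.0
```

```bash
python3 - <<'E'
from look import *
f,s,W=look('e1.png',.15,.19,(.56,.106),.06)
a=cv2.resize(f['frame'][40:260,150:400,::-1],(500,440))
g=grab_frame('side');W=cloud(g)
P=W[(np.hypot(W[...,0]-.56,W[...,1]-.106)<.055)&(W[...,2]>.15)&(W[...,2]<.2)];print(np.percentile(P[:,2],[50,90]))
b=cv2.resize(g['frame'][200:310,160:270,::-1],(300,440)[:1]*1+(440,) )
cv2.imwrite('pics/e1c.png',np.hstack([a,b]))
E
```

```text
pos [0.6479 0.1314 0.2631] yaw_x -163.83352925471303 tz [-0.0003 -0.0001 -1.    ] t 14.9167 w 0.04278451615198493 F [0.2252 0.5649 0.0417]
2254 ((559.5083618164062, 106.76099395751953), (79.65789794921875, 11.741744995117188), 16.38045883178711) 0.16945358716606795 dir 16.00659809901501
[0.1697 0.1714]
```

View pics/e1c.png

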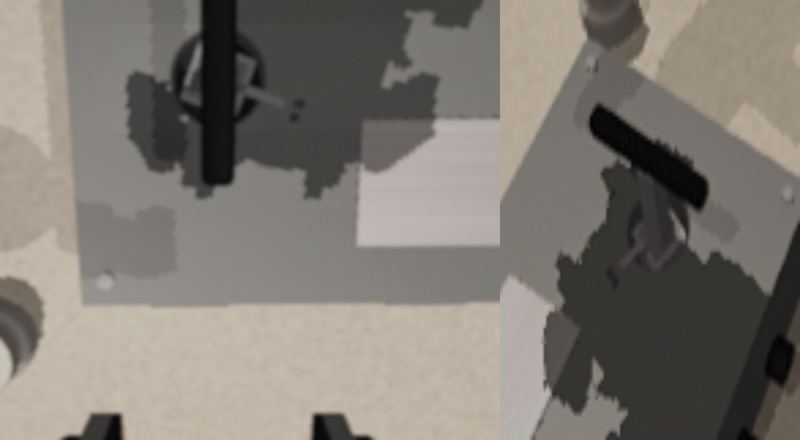

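```bash
python3 - <<'E'
from h import *
s=status.state();n=400;sc=.00016;o=[]
for c in ['wrist','side']:
    f=grab_frame(c);R,t=cam(f,s);K=np.array(f['intrinsics'])
    H=K@np.column_stack([R@[sc,0,0],R@[0,-sc,0],R@[.560-n/2*sc,.106+n/2*sc,.0955 if c=='wrist' else .0955]+t])
    im=cv2.warpPerspective(f['frame'],H,(n,n),flags=cv2.INTER_CUBIC|cv2.WARP_INVERSE_MAP)
    o.append(cv2.convertScaleAbs(im[:,:,::-1],alpha=2.2))
cv2.imwrite('pics/e2.png',np.hstack(o))
E
```

```text
(no output)
```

View pics/e2.png

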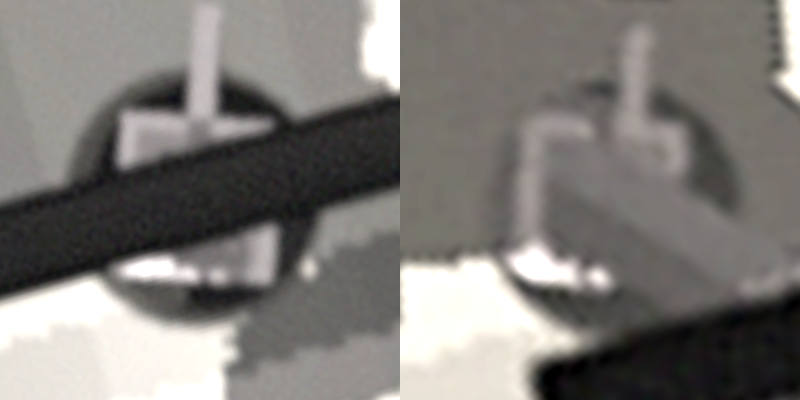

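The pointer is at 86°, which makes the lock angle about 1.21 rad: it's at the released stop, pointing at the two dots. The handle top is at z 0.1695 and centred on the lock axis, so the key is home and upright. I'll let it settle, then check once more and hand in.

Emit:
{"method": "arm_command", "body": {
  "commands": [
    [[0,0,-0.01],[0,0,0],0.5],
    [[0,0,0],[0,0,0],0.5],
    [[0,0,0],[0,0,0],0.5],
    [[0,0,0],[0,0,0],0.5],
    [[0,0,0],[0,0,0],0.5],
    [[0,0,0],[0,0,0],0.5]
  ]
}}

```text
time_s: 15.62
position: [0.6467, 0.131, 0.2732]
orientation: [0.441, -3.11, -0.0]
contact_force: [0.2, -0.0, 0.2]
gripper_width: 0.0427
gripper_force: 0.0
```

```bash
python3 - <<'E'
from look import *
f,s,W=look('e3.png',.15,.19,(.56,.106),.06)
P=W[(W[...,2]>.16)&(W[...,2]<.18)&(np.hypot(W[...,0]-.56,W[...,1]-.106)<.05)]
A=np.c_[P[:,:2]-[.56,.106],np.ones(len(P))];c=np.linalg.lstsq(A,P[:,2],rcond=None)[0];print('tilt',c)
if abs(c[2]-.17)<.003 and np.hypot(*c[:2])<.08: print(ctrl.close_job())
E
```

```text
pos [0.6467 0.131  0.2732] yaw_x -163.85359972065336 tz [-0.0003 -0.     -1.    ] t 15.6167 w 0.042680606358443736 F [ 0.2483 -0.0423  0.2482]
2088 ((559.764892578125, 106.97389221191406), (79.55380249023438, 11.6145658493042), 15.862028121948242) 0.1694491497530812 dir 15.820352081741493
tilt [ 0.0039 -0.0264  0.1694]
the job is handed in; nothing more can be done
None
```

The job is handed in at 15.6 s: the key stands fully home in the lock, turned anticlockwise to the released stop (about 1.21 rad by camera) and let go; I did not touch the screwdriver, tape or jar.

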